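Sweep the handle offcuts into the dustpan

TASK

Take the hand brush out of its white tray and sweep all five loose wooden offcuts on the bench into the dustpan, past its sloping lip; push them with the brush, not with the fingers. Then stand the brush back in its tray on its bristles and let go. Leave the dustpan about where it is, and do not disturb the knives, jar, tape, stone and hammer lying around.

Things in the scene. Friction and masses are not known exactly. Their poses are not given: they have to be found in the camera images.
- brush: Wooden hand brush, loose, about 0.22 kg, standing on its bristles in the tray. Origin: middle of the bristles' foot; own z up, x along the brush (handle to -x), y across. Bristle pack 164 (x) x 34 (y) mm, z = 0 to 46 mm, stiff: it pushes like a block. Handle 25 mm wide, from the stock to x = -207 mm, rising a little, its underside at least 48 mm above the bristles' foot.
- brush_grip (a point): Where to take the brush: middle of its wooden stock, 58 mm above the bristles' foot, near its balance point. The stock is 174 mm long (own x), 40 mm wide (own y: close the fingers across this), from 46 to 71 mm above the foot. Axes as the brush's.
- tray: Shallow open white plastic tray, fixed to the bench, 240 (own x) x 120 (own y) x 30 mm high; walls and floor 4 mm thick, so the brush's foot stands 4 mm above the bench. Origin: centre of its underside. The brush's head stands in it along x (it does not fit across); the handle passes over an end wall.
- dustpan: Loose steel dustpan, 0.95 kg, flat on the bench; slides if pushed hard. Origin: centre of the pan's underside, z up; open mouth faces own +y. 260 mm wide (x), side walls 3 mm thick, rising from 8 mm high at the mouth to 52 mm at the back wall (y = -100 mm). Floor 3 mm thick. Behind the back wall a wooden handle to y = -228 mm, up to 60 mm high.
- dustpan_lip (a point): Middle of the front edge of the dustpan's lip, on the bench (pan's own y = +100 mm, axes as the pan's). The lip is 1 mm high here and slopes up to a ridge 8 mm high, 42 mm farther in (pan's own y = +58 mm); behind the ridge the pan's floor lies 3 mm above the bench.
- offcut1: Loose dark hardwood offcut, plain block 66 x 32 x 22 mm high, about 45 g, edges chamfered 2 mm, lying flat at the start between tray and dustpan. Origin: its middle (half its height above the bench), own x along its length, own z up at the start.
- offcut2: Loose dark hardwood offcut, block with one slanted (mitred) end 65 x 34 x 24 mm high, about 45 g, edges chamfered 2 mm, lying flat at the start between tray and dustpan. Origin: its middle (half its height above the bench), own x along its length, own z up at the start.
- offcut3: Loose dark hardwood offcut, block with one rounded end and two small dark pin holes 63 x 32 x 22 mm high, about 45 g, edges chamfered 2 mm, lying flat at the start between tray and dustpan. Origin: its middle (half its height above the bench), own x along its length, own z up at the start.
- offcut4: Loose dark hardwood offcut, plain short block 60 x 36 x 24 mm high, about 45 g, edges chamfered 2 mm, lying flat at the start between tray and dustpan. Origin: its middle (half its height above the bench), own x along its length, own z up at the start.
- offcut5: Loose dark hardwood offcut, block tapering in width from 34 to 26, 66 x 34 x 22 mm high, about 45 g, edges chamfered 2 mm, lying flat at the start between tray and dustpan. Origin: its middle (half its height above the bench), own x along its length, own z up at the start.
- jar: Bystander: clear jar of brass rivets with steel lid, 72 mm across, 94 mm high, standing on the far side of the offcuts. Origin: centre of its foot.
- tape: Bystander: roll of amber packing tape lying flat, 92 mm across, 48 mm high, on the far side of the offcuts. Origin: centre of its underside.
- whetstone: Bystander: sharpening stone 170 x 55 mm on a wooden base 200 (own y) x 75 (own x) mm, 41 mm high in all, beyond the tray. Origin: centre of its underside.
- knife: Bystander: wide butcher's knife with a ribbed steel handle lying flat, 298 mm long along own y (handle end at y = +120 mm, point at y = -178 mm), up to 54 mm wide and 20 mm high, beyond the dustpan. Origin: on its underside where blade and handle meet.
- paring: Bystander: small knife in a card sleeve lying flat beside the dustpan, on the side nearer the robot, 220 mm long along own y, 36 mm wide, 16 mm high. Origin: middle of its underside.
- hammer: Bystander: small hammer lying along own x, 260 mm long, 22 mm high, on the side of the tray away from the offcuts. Origin: about the middle of its handle, on the underside.
Mind the look-alikes: they are no part of the job. What is shaped like the offcut3 but pink is not meant. What is shaped like the offcut5 but turquoise is not meant.

How it is judged:
By the outcome, as a careful person would: the job done as asked, in the order asked, and still so for the second after the job is handed in, with the robot touching nothing.
It also fails if it takes over 72 s, if anything falls off the work surface, if the arm or the gripper's body presses on something with over 40 N, if the wrist force passes 120 N, or if a joint passes its speed limit or range.

ROBOT

A 6-joint arm with a two-finger parallel gripper is mounted at the origin on the work surface. World frame = base frame: x ahead of the robot, y to its left, z up, the work surface at z = 0. Lengths are in m, angles in rad, forces in N, time in s.
With the tool pointing down it reaches from about 0.275 to 0.75 m from the base axis. Payload 10.2 kg.
Tool frame: the origin (TCP) lies midway between the tips of the shut fingers; the grasp point (between the pads) lies 19 mm behind it (env.hold_point_z is the distance from the TCP to the grasp point, in m); x points along the fingers, z is the direction in which the jaws open and shut, and the axes are right-handed (so a half turn about x gives the same grasp; the last joint's range is limited). The gripper opens to 85 mm and grips with 20 to 120 N. Pads are 22 mm wide; open, the fingers measure 114 mm over their backs; the gripper's body (76 mm by 85 mm) begins 54 mm behind the grasp point. The pads swing forward as they close: fully open they stand 13 mm farther back than shut.
Start: joints at [-1.342, 0.313, 1.498, -0, 1.331, -0.223], TCP at [0.229, -0.472, 0.231] pointing down, gripper open.
Joint ranges: [-2.94, 2.94], [-0.97, 2.17], [0.19, 2.56], [-1.23, 4.37], [0.02, 3.11], [-2.88, 2.88]. Speed limits (rad/s): [2.39, 2.39, 3.01, 3.14, 3.14, 3.14].

INTERFACE

Orientations are given as a unit quaternion [x, y, z, w].
In Python, from bench import env, kinematics, monitor, eyes, job gives the robot as it stands. The module is installed in compiled form; this text tells all that it offers. Calls block until the motion is done:
- env.reach(position, orientation): joint-space move of the TCP to a pose.
- env.movel(position, velocity=0.15, frame=None, guard=None): straight line of the TCP; frame=None keeps the orientation; velocity is the mean speed in m/s. With guard (N) it stops when the force on the tool has changed by that much, and returns True; else False.
- env.set_joints(angles): joint-space move.
- env.release() and env.close_gripper(effort=None): open the fingers fully, or close them until they stop; effort is the grip in N (None keeps the last).
- env.hold(seconds).
- kinematics.ik(position, orientation): joint angles nearest the present ones, or None.
- monitor.sense(): the state.
- eyes.grab_frame(name): name is "side" or "top" or "wrist"; returns a dict with "frame" (384x512x3 uint8, red, green, blue), "mtx" (3x3 intrinsics, pixels), "k1" (the pictures are not rectified: a ray, as slopes to the right and down, at radius r is drawn at 1 + k1 r^2 times it, then the intrinsics apply), "view" (4x4, takes a point from world to camera coordinates). Camera axes: x right, y down, z forward; pixel columns grow to the right and rows downward; lengths in m; the calibration is good to about 2 mm. A picture is of the moment at which its call begins. There is no depth.
A pose or a line that the arm cannot do raises env.MotionError and nothing moves.
- job.hand_in(): hands the job in, once; it reports no verdict.
The state is a dict: "clock": time; "joints": joint angles; "qvel": joint speeds; "joint_efforts": joint torques, N m; "position": TCP position; "ee_rot": TCP orientation; "contact_force": force on the tool from outside, world axes, zero at the start; "ft_torque": the same for the moment, N m; "finger_gap": opening from 0.0 (shut) to 1.0 (fully open).
Only numpy, scipy, OpenCV 4.12 (cv2) and the standard library are available. Lean on these libraries where they do the work, as an engineer would, in place of code of your own. Each camera call takes 0.05 s, during which the arm holds its last target. There are 200 camera calls.

## Working session

There is one attempt and no reset: what is moved stays moved. The work goes in short steps, each a Python script; the robot and the scene stay as the last script left them, time stands still between calls to the robot, and variables do not carry over. Pictures are saved under pics/ and viewed, about 8 in all and at most 12, crops included, and the job is handed in when it is done.

```bash
mkdir -p pics
python3 - <<'E'
from bench import env,monitor,eyes
import cv2,numpy as np,pickle
for n in("top","side"):
    g=eyes.grab_frame(n); pickle.dump(g,open(n+"0.pkl","wb"))
    cv2.imwrite(f"pics/{n}0.png",cv2.resize(g["frame"][:,:,::-1],(800,600),interpolation=cv2.INTER_CUBIC))
    print(n,g["mtx"].tolist(),g["k1"],np.round(g["view"],4).tolist())
print(monitor.sense(),env.hold_point_z)
E
```

```text
top [[355.44559789773706, 0.0, 256.1735152184174], [0.0, 355.44559789773706, 193.52872203390234], [0.0, 0.0, 1.0]] -0.0113939647453359 [[0.0564, -0.9984, 0.0043, 0.1174], [-0.9702, -0.0558, -0.2358, 0.5326], [0.2357, 0.0092, -0.9718, 0.8644], [0.0, 0.0, 0.0, 1.0]]
side [[452.00304972044336, 0.0, 257.74273083470223], [0.0, 452.00304972044336, 192.67411691939586], [0.0, 0.0, 1.0]] -0.009374562328004035 [[-0.8224, -0.5688, -0.0139, 0.5093], [-0.4295, 0.6367, -0.6404, 0.1793], [0.3731, -0.5207, -0.7679, 1.4713], [0.0, 0.0, 0.0, 1.0]]
{'clock': 0.1, 'joints': array([-1.34237951e+00,  3.13399934e-01,  1.49834537e+00, -3.83499809e-05,
        1.33101624e+00, -2.23413458e-01]), 'qvel': array([-1.74110974e-06, -3.47929425e-04, -6.78944480e-04,  4.35619689e-04,
       -5.04815275e-05,  9.13945630e-04]), 'joint_efforts': array([ 2.32534840e-03, -4.12902510e+01, -2.60139924e+01, -2.03160184e-04,
        3.07033566e-03,  1.41032240e-05]), 'position': array([ 0.2291423 , -0.47209904,  0.23079522]), 'ee_rot': array([ 0.37557495,  0.59959778, -0.37501064,  0.5989933 ]), 'contact_force': array([-0.53065482, -0.56455563, -0.81809906]), 'ft_torque': array([ 0.02062995, -0.00181306, -0.02346433]), 'finger_gap': 0.9985870335893016} 0.0187
```

View pics/top0.png

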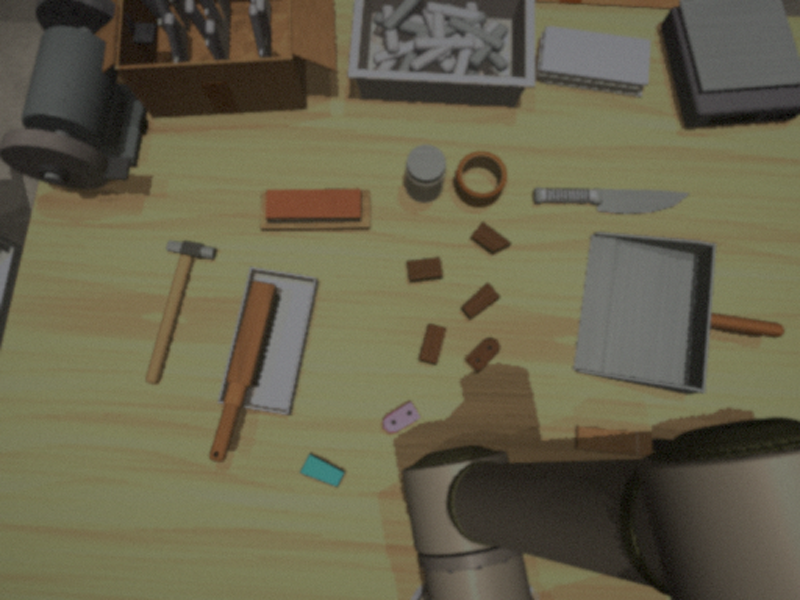

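View pics/side0.png

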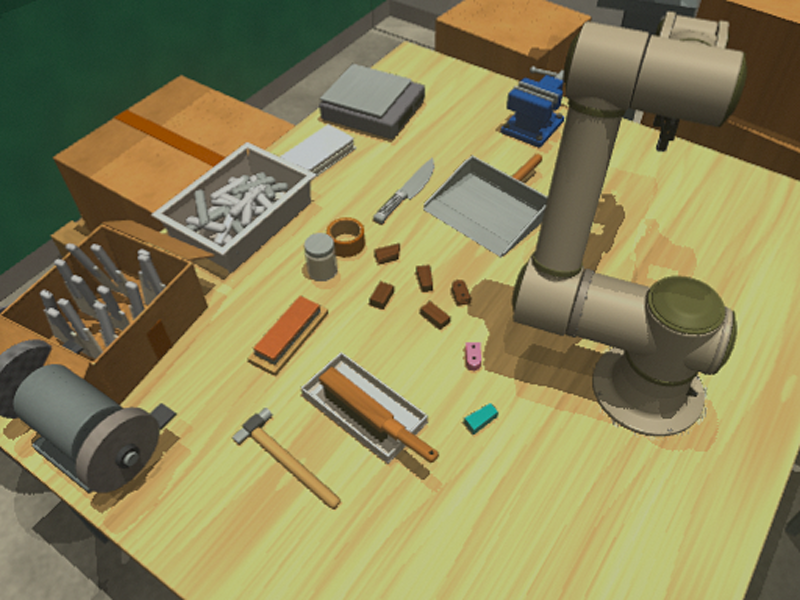

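The top view (800x600) shows the brush in the tray at about (250,340), the five dark offcuts around (425–490, 237–353), the dustpan at about (645,310) with its mouth facing left, and the pink and turquoise decoys at (400,417) and (322,470). The jar is at (425,172) and the tape at (481,177), both close to the top offcut. The side view agrees.

```bash
cat > h.py <<'E'
import numpy as np,cv2
from scipy.spatial.transform import Rotation as R
def ray(g,uv):
    K=g["mtx"];k=g["k1"];uv=np.atleast_2d(uv).astype(float)
    d=cv2.undistortPoints(uv.reshape(-1,1,2),K,np.array([k,0,0,0,0.])).reshape(-1,2)
    V=g["view"];D=np.c_[d,np.ones(len(d))]@V[:3,:3]
    return -V[:3,:3].T@V[:3,3],D
def plane(g,uv,z):
    o,D=ray(g,uv); return o+D*((z-o[2])/D[:,2])[:,None]
def proj(g,P):
    V=g["view"];c=np.atleast_2d(P)@V[:3,:3].T+V[:3,3];s=c[:,:2]/c[:,2:]
    s=s*(1+g["k1"]*(s**2).sum(1,keepdims=True));return s@g["mtx"][:2,:2].T+g["mtx"][:2,2]
def offcuts(g,z=0.023,roi=None,show=False):
    h=cv2.cvtColor(g["frame"],cv2.COLOR_RGB2HSV);f=g["frame"].astype(int)
    m=((f[...,0]-f[...,2]>18)&(f[...,0]<125)&(f[...,1]<0.68*f[...,0])).astype(np.uint8)
    if roi: a=np.zeros_like(m);x0,y0,x1,y1=roi;a[y0:y1,x0:x1]=1;m*=a
    out=[]
    for c in cv2.findContours(m,cv2.RETR_EXTERNAL,cv2.CHAIN_APPROX_NONE)[0]:
        if cv2.contourArea(c)<40: continue
        p=plane(g,c.reshape(-1,2),z)[:,:2]
        r=cv2.minAreaRect((p*1000).astype(np.float32)); out.append((cv2.contourArea(c),np.round(r[0]),np.round(r[1]),round(r[2])))
    return out
E
python3 - <<'E'
import pickle;from h import *
g=pickle.load(open("top0.pkl","rb"));s=pickle.load(open("side0.pkl","rb"))
print("top")
for o in offcuts(g,roi=(220,125,345,250)):print(o)
print("side")
for o in offcuts(s,roi=(220,140,320,220)):print(o)
S=.64
def P(n,uv,z,G=g):print(n,np.round(plane(G,np.array(uv)*S,z)*1000).astype(int)[:,:2].tolist())
P("tray rim TL TR BR BL",[(252,270),(318,279),(291,413),(222,402)],.03)
P("tray rim side",[(341,355),(427,416),(389,460),(302,391)],.03,s)
P("pan lip far,near",[(590,236),(576,372)],.006); P("pan back top",[(715,242),(703,391)],.052)
P("side lip",[(425,208),(503,254)],.006,s);P("side back",[(472,157),(547,206)],.052,s)
P("panhandle end",[(782,329)],.05)
P("brush stock tip l,r",[(253,282),(276,284)],.071);P("stock handle end l,r",[(227,384),(252,387)],.071);P("handle tip",[(217,458)],.075)
P("side brush tip, end",[(322,372),(342,368),(437,456)],.071,s)
P("jar",[(426,160)],.094);P("tape",[(482,170)],.048);P("tapeR",[(508,172)],.048);P("jarR",[(446,160)],.094)
P("pink",[(400,417)],.022);P("knife",[(535,196),(687,195)],.01);P("stone",[(262,229),(369,230)],.02);P("paring",[(577,430),(577,450)],.016)
# brush stock mask
for n,G in(("top",g),("side",s)):
    f=G["frame"].astype(int);m=((f[...,0]-f[...,2]>60)&(f[...,1]<.62*f[...,0])).astype(np.uint8)
    for c in cv2.findContours(m,cv2.RETR_EXTERNAL,cv2.CHAIN_APPROX_NONE)[0]:
        if cv2.contourArea(c)>500:print(n,cv2.contourArea(c),c.reshape(-1,2).mean(0)/S,cv2.minAreaRect((plane(G,c.reshape(-1,2),.071)[:,:2]*1000).astype(np.float32)))
E
```

```text
top
(62.0, array([449.,   3.]), array([22., 44.]), 39)
(127.5, array([710., 247.]), array([43., 29.]), 4)
side
(88.5, array([466.,  95.]), array([27., 61.]), 78)
(80.5, array([600., 115.]), array([30., 53.]), 11)
(85.5, array([449.,  12.]), array([30., 68.]), 46)
(71.0, array([546.,  16.]), array([28., 59.]), 44)
(62.5, array([664.,   1.]), array([60., 30.]), 59)
tray rim TL TR BR BL [[577, 411], [567, 294], [335, 317], [346, 434]]
tray rim side [[564, 309], [332, 330], [339, 451], [575, 425]]
pan lip far,near [[684, -193], [433, -162]]
pan back top [[668, -396], [407, -356]]
side lip [[682, -192], [435, -161]]
side back [[661, -386], [408, -325]]
panhandle end [[519, -499]]
brush stock tip l,r [[544, 395], [543, 356]]
stock handle end l,r [[373, 417], [371, 376]]
handle tip [[259, 416]]
side brush tip, end [[550, 385], [522, 354], [257, 411]]
jar [[772, 117]]
tape [[783, 14]]
tapeR [[782, -33]]
jarR [[774, 83]]
pink [[339, 137]]
knife [[756, -91], [775, -375]]
stone [[658, 405], [667, 212]]
paring [[334, -159], [302, -159]]
top 870.0 [313.08861301 203.38184932] ((691.2299194335938, 309.3038024902344), (46.617549896240234, 157.93324279785156), 3.306938648223877)
side 583.0 [286.14583333 327.34375   ] ((684.8464965820312, 335.60467529296875), (53.077980041503906, 163.91392517089844), 3.891954183578491)
side 528.5 [169.14343525 137.06160072] ((1387.0047607421875, 17.729219436645508), (386.159912109375, 46.506500244140625), 0.26149582862854004)
```

```bash
cat >> h.py <<'E'
def quat(yaw,flip=False):
    """tool down, jaws across an object whose own x has this yaw (rad)"""
    z=np.array([-np.sin(yaw),np.cos(yaw),0])*(-1 if flip else 1);x=np.array([0,0,-1.]);y=np.cross(z,x)
    return R.from_matrix(np.c_[x,y,z]).as_quat()
def save(g,name):cv2.imwrite(f"pics/{name}.png",cv2.resize(g["frame"][:,:,::-1],(800,600),interpolation=cv2.INTER_CUBIC))
E
python3 - <<'E'
from bench import env,monitor,eyes,kinematics
import pickle;from h import *
psi=np.radians(-7)
for f in(False,True):print(f,np.round(kinematics.ik([.455,.38,.27],quat(psi,f)),2) if kinematics.ik([.455,.38,.27],quat(psi,f)) is not None else None)
q=min((k for k in(kinematics.ik([.455,.38,.27],quat(psi,f)) for f in(0,1)) if k is not None),key=lambda k:abs(k[5]))
env.set_joints(q)
for n in("top","wrist","side"):
    g=eyes.grab_frame(n);pickle.dump(g,open(n+"1.pkl","wb"));save(g,n+"1")
s=monitor.sense();print(s["clock"],s["position"],s["joints"])
E
```

```text
False [ 0.5   0.44  1.21 -0.    1.49 -0.95]
True [ 0.5   0.44  1.21 -0.    1.49  2.19]
3.3417 [0.45527604 0.37963624 0.26999339] [ 4.97602334e-01  4.43883127e-01  1.21132040e+00 -5.81064908e-05
  1.48642739e+00 -9.50223475e-01]
```

View pics/wrist1.png

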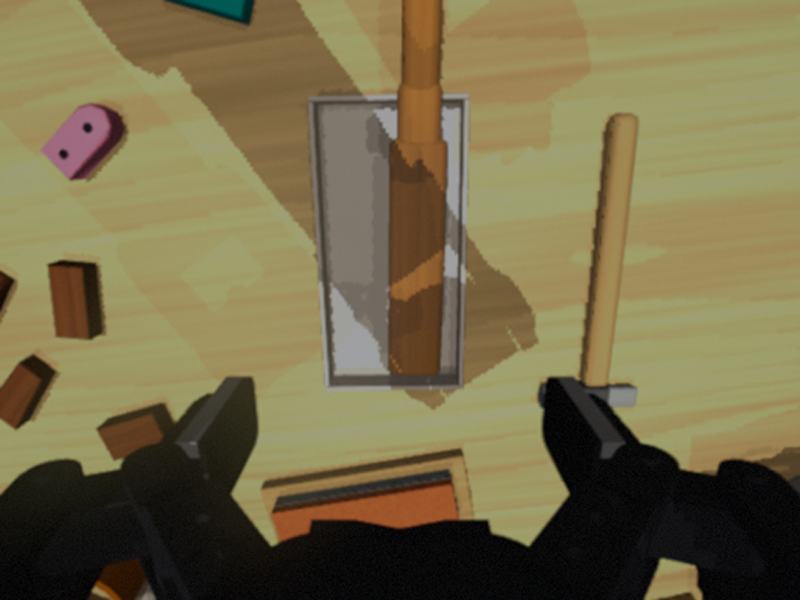

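View pics/top1.png

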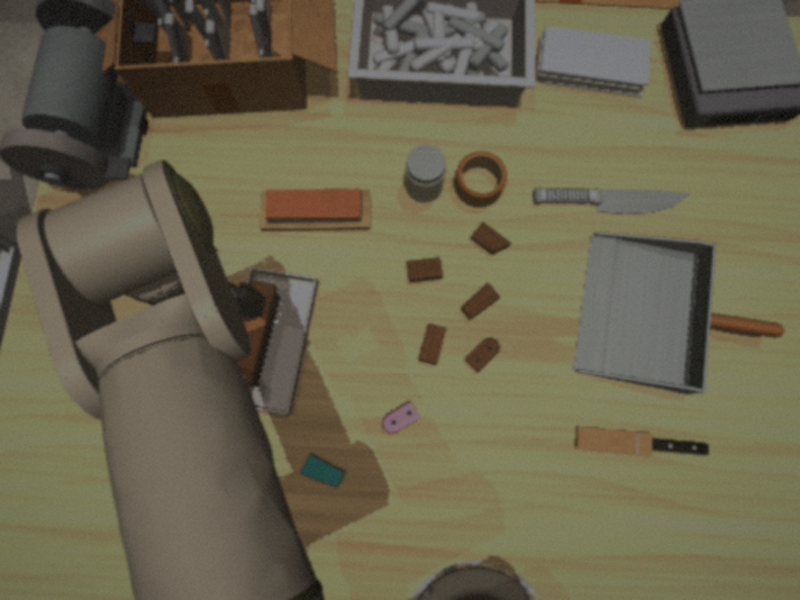

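The wrist view shows the stock's corners at about (390,142), (446,142), (440,373) and (390,373), and the tray rim at (311,97) to (462,386). The top view now shows all five offcuts clear of the arm's shadow.

Run:
```python
import pickle;from h import *
g,w,s=[pickle.load(open(n+"1.pkl","rb")) for n in("top","wrist","side")];S=.64
def P(n,uv,z,G):
    p=plane(G,np.array(uv)*S,z)*1000;print(n,np.round(p).astype(int)[:,:2].tolist(),"mean",p.mean(0)[:2].round());return p
p=P("stock",[(390,142),(446,142),(440,373),(390,373)],.074,w)
d=(p[2]+p[3]-p[0]-p[1])/2;print(np.linalg.norm(d),np.degrees(np.arctan2(d[1],d[0])))
p=P("tray",[(311,97),(468,96),(462,386),(327,388)],.03,w)
d=(p[2]+p[3]-p[0]-p[1])/2;print(np.linalg.norm(d),np.degrees(np.arctan2(d[1],d[0])))
P("offc top",[(424,267),(432,341),(483,352),(481,299),(490,236)],.023,g)
P("lip",[(591,235),(576,372)],.006,g)
P("jar",[(426,160)],.094,g);P("paring",[(575,427),(708,454)],.01,g)
# wrist stock orange mask rows check
f=w["frame"].astype(int)
for r in(100,130,160,190,220):
    row=f[r,200:330];c=np.where((row[:,0]-row[:,2]>35)&(row[:,1]<.68*row[:,0]))[0]+200
    if len(c):print(r,c.min()/S,c.max()/S,P("e",[(c.min()/S,r/S),(c.max()/S,r/S)],.072,w)[:,:2].mean(0))
```

```text
stock [[376, 382], [381, 419], [547, 398], [542, 360]] mean [461. 390.]
167.7393972945682 -7.265279877857978
tray [[336, 327], [349, 442], [583, 417], [570, 301]] mean [459. 372.]
235.3107001115579 -6.343393258807465
offc top [[602, 109], [470, 90], [456, 2], [549, 7], [667, -6]] mean [549.  40.]
lip [[686, -195], [433, -162]] mean [ 560. -178.]
jar [[772, 117]] mean [772. 117.]
paring [[339, -158], [307, -380]] mean [ 323. -269.]
e [[385, 381], [390, 418]] mean [387. 399.]
100 390.625 445.3125 [387.39632568 399.23759235]
e [[416, 377], [421, 412]] mean [418. 395.]
130 390.625 442.1875 [418.4001836 394.6060295]
e [[449, 373], [453, 409]] mean [451. 391.]
160 390.625 442.1875 [451.07339415 390.85516586]
e [[483, 368], [488, 403]] mean [485. 386.]
190 390.625 439.0625 [485.35101889 385.78239332]
e [[520, 365], [524, 398]] mean [522. 382.]
220 392.1875 437.5 [521.74196291 381.59196003]
```

Run:
```python
from bench import env,monitor,eyes
import pickle;from h import *
q=quat(np.radians(-7.3))
env.reach([.460,.389,.13],q)
print(env.movel([.460,.389,.040],velocity=.12,guard=15))
env.close_gripper(effort=90)
s=monitor.sense();print(s["clock"],s["position"],s["finger_gap"],s["contact_force"])
env.movel([.460,.389,.13],velocity=.15)
s=monitor.sense();print(s["clock"],s["position"],s["finger_gap"],s["contact_force"])
g=eyes.grab_frame("wrist");save(g,"wrist2");pickle.dump(g,open("wrist2.pkl","wb"))
```

```text
False
5.35 [0.4602397  0.38929894 0.04062196] 0.45545484294577754 [-1.49321986  0.59151261  5.63730702]
6.1 [0.45946685 0.38861667 0.12873551] 0.45484681494354584 [-0.72836886  0.81627196 -2.25192915]
```

View pics/wrist2.png

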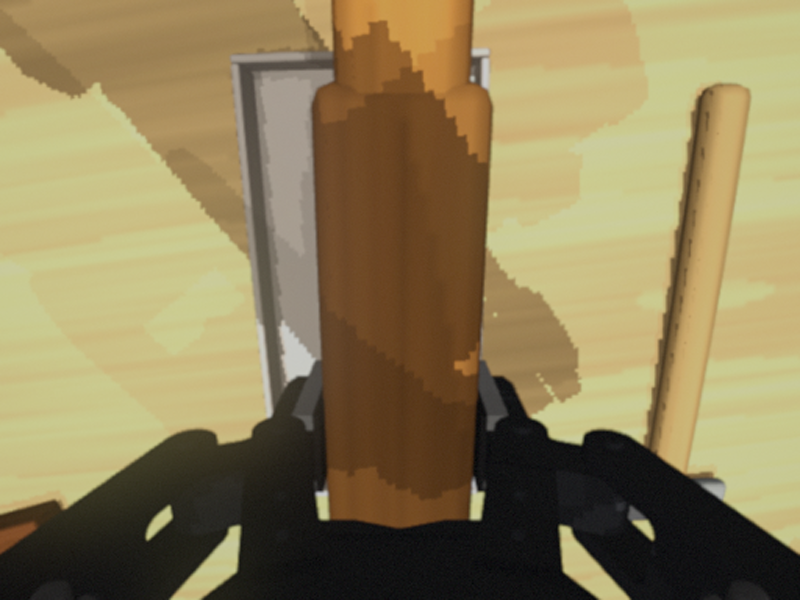

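The grasp is level: the stock lies squarely between the pads and clear of the tray. Next is the first sweep, for the three far offcuts.

```bash
cat >> h.py <<'E'
LIP=np.array([.560,-.178]);PY=np.radians(-7.4)
def W(px,py,foot):
    c,s=np.cos(PY),np.sin(PY)
    return [LIP[0]+c*px-s*py,LIP[1]+s*px+c*py,foot+.0366]
E
cat > sweep.py <<'E'
from bench import env,monitor
from h import *
def sweep(path,v=.15,guard=15):
    """path: (px,py,foot,turn_deg) in m in the lip's frame; the first is approached from above"""
    px,py,f,t=path[0]
    env.reach(W(px,py,.09),quat(PY+np.radians(t)))
    env.movel(W(px,py,f),velocity=.15,guard=guard)
    for px,py,f,t in path[1:]:
        hit=env.movel(W(px,py,f),velocity=v,frame=quat(PY+np.radians(t)),guard=guard)
        s=monitor.sense();print(round(s["clock"],1),(px,py),hit,s["contact_force"].round(1),s["position"].round(4))
        if hit:break
E
python3 - <<'E'
from sweep import *;from bench import eyes;import pickle
for p in[(602,109),(470,90),(456,2),(549,7),(667,-6)]:
    d=np.array(p)/1000-LIP;c,s=np.cos(PY),np.sin(PY);print(p,(np.array([c*d[0]+s*d[1],-s*d[0]+c*d[1]])*1000).round())
sweep([(.025,.355,.003,0),(.012,.027,.003,0),(.010,-.025,.012,0),(.010,-.072,.012,0)])
p=monitor.sense()["position"]
env.movel([p[0],p[1],.13],velocity=.2)
env.movel(W(-.115,.36,.09),velocity=.35)
g=eyes.grab_frame("top");save(g,"top3");pickle.dump(g,open("top3.pkl","wb"));print(monitor.sense()["clock"])
E
```

```text
(602, 109) [  5. 290.]
(470, 90) [-124.  254.]
(456, 2) [-126.  165.]
(549, 7) [-35. 182.]
(667, -6) [ 84. 184.]
10.3 (0.012, 0.027) False [ 0.8  6.4 -0.2] [ 0.5746 -0.1527  0.0397]
10.8 (0.01, -0.025) False [ 0.4  1.3 -1.7] [ 0.5662 -0.2042  0.0485]
11.3 (0.01, -0.072) False [-0.7  0.1 -2. ] [ 0.5605 -0.2501  0.0483]
13.3083
```

View pics/top3.png

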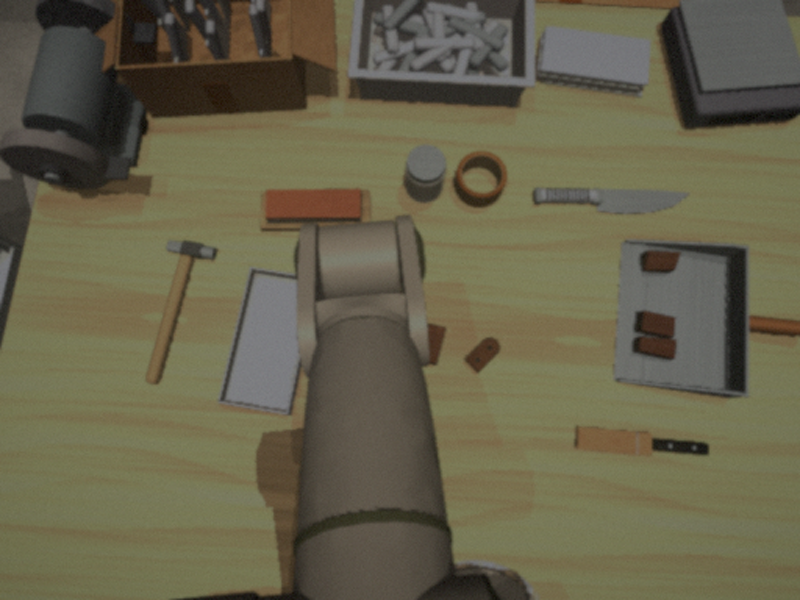

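The top view shows three offcuts in the pan, at (660,261), (655,323) and (655,348), just behind the ridge. The pan itself slid back: its lip is now at about (621,240)–(615,382). The two near offcuts, at (483,352) and (436,345), haven't moved. I'll measure the pan's new position before continuing.

Run:
```python
import pickle;from h import *
g=pickle.load(open("top3.pkl","rb"));S=.64
a=plane(g,np.array([(621,240),(615,382)])*S,.006)[:,:2]*1000;b=plane(g,np.array([(748,243),(745,395)])*S,.052)[:,:2]*1000
print(a.round(),b.round(),"lip",a.mean(0),"back",b.mean(0))
d=a[0]-a[1];y=np.degrees(np.arctan2(d[1],d[0]));m=a.mean(0)-b.mean(0);print(np.linalg.norm(d),y,np.linalg.norm(m),np.degrees(np.arctan2(m[1],m[0]))-90)
L=a.mean(0);t=np.radians(y);M=np.array([[np.cos(t),np.sin(t)],[-np.sin(t),np.cos(t)]])
for p in[(470,90),(456,2)]+list(plane(g,np.array([(660,261),(655,323),(655,348)])*S,.025)[:,:2]*1000):print(np.round(p),M@(np.array(p)-L))
```

```text
[[ 680. -249.]
 [ 419. -229.]] [[ 670. -454.]
 [ 404. -425.]] lip [ 549.53706652 -239.44122566] back [ 537.00752699 -439.4552652 ]
261.2781821592714 -4.402376978351065 200.40610113799178 -3.584512854294317
[470  90] [-104.59043545  322.36393552]
[456   2] [-111.79421492  233.548928  ]
[ 637. -310.] [ 92.39255732 -63.71250701]
[ 523. -295.] [-22.1422249  -57.63932126]
[ 479. -293.] [-66.12500665 -58.76911351]
```

The pan slid about 60 mm, and the three offcuts lie right at the ridge. The next sweep goes slowly and follows the lip's slope. After that I'll push the offcuts deeper and then push the pan back.

```bash
sed -i 's/^LIP=.*/LIP=np.array([.5495,-.2394]);PY=np.radians(-4.2)/' h.py
python3 - <<'E'
from sweep import *;from bench import eyes;import pickle
sweep([(-.100,.390,.003,13),(-.035,.105,.003,13)],v=.15)
for px,py,f in[(-.030,.075,.003),(-.030,.050,.005),(-.030,.020,.007),(-.030,-.025,.0125),(-.030,-.07,.0125)]:
    h=env.movel(W(px,py,f),velocity=.06,frame=quat(PY),guard=20);s=monitor.sense();print(round(s["clock"],1),py,h,s["contact_force"].round(1))
p=monitor.sense()["position"]
env.movel([p[0],p[1],.13],velocity=.2)
env.movel(W(-.115,.36,.09),velocity=.35)
g=eyes.grab_frame("top");save(g,"top4");pickle.dump(g,open("top4.pkl","wb"));print(monitor.sense()["clock"])
E
```

```text
16.6 (-0.035, 0.105) False [ 0.4 -0.  -1.7] [ 0.5223 -0.1317  0.0396]
17.2 0.075 False [ 0.4  0.5 -3. ]
17.8 0.05 False [-0.  -0.2 -2.2]
18.4 0.02 False [ 0.5 -0.5 -1.4]
19.4 -0.025 False [-0.5 -0.7 -2.1]
20.3 -0.07 False [ 0.   0.1 -2.5]
22.2667
```

View pics/top4.png

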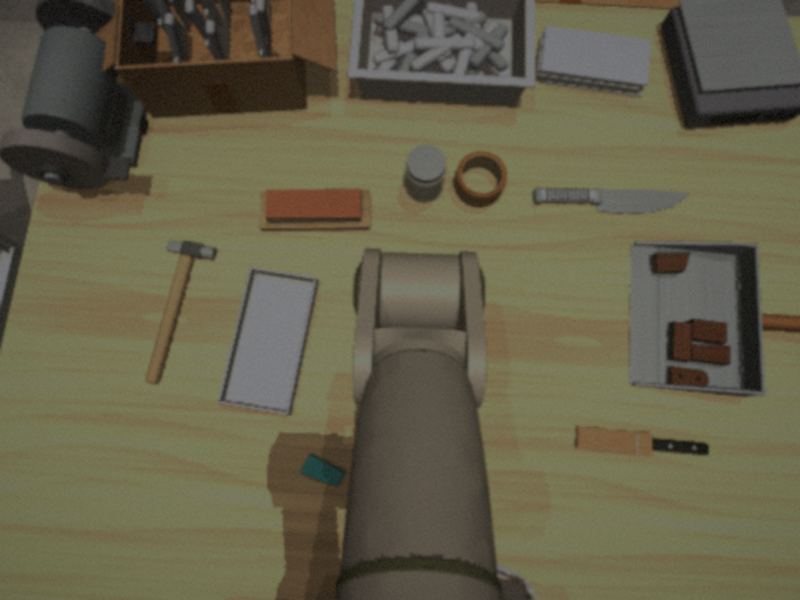

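All five offcuts are in the pan. Four are well inside, at (682–712, 330–377), and one, at (670,262), is near the ridge. The pan has slid a further 20 mm or so. I'll measure it, nudge that offcut deeper, then push the pan back from behind.

Run:
```python
import pickle;from h import *
from bench import kinematics
g=pickle.load(open("top4.pkl","rb"));S=.64
a=plane(g,np.array([(632,243),(629,385)])*S,.006)[:,:2]*1000;b=plane(g,np.array([(760,244),(762,393)])*S,.052)[:,:2]*1000
print(a.round(),b.round(),"lip",a.mean(0),"back",b.mean(0))
d=a[0]-a[1];y=np.degrees(np.arctan2(d[1],d[0]));m=a.mean(0)-b.mean(0);y2=np.degrees(np.arctan2(m[1],m[0]))-90;print(np.linalg.norm(d),y,np.linalg.norm(m),y2)
L=a.mean(0);t=np.radians((y+y2)/2);M=np.array([[np.cos(t),np.sin(t)],[-np.sin(t),np.cos(t)]])
for q in[(652,262),(670,262),(688,262),(672,340),(712,354),(668,376),(708,331)]:print(q,(M@((plane(g,np.array([q])*S,.025)[0,:2]*1000)-L)).round())
he=plane(g,np.array([(775,323)])*S,.045)[0,:2]*1000;print("handle",he,M@(he-L))
# reach behind the back wall
for px in(-.105,-.1,.1,.06):
    p=L/1000+M.T@np.array([px,-.25]);print(px,p,np.hypot(*p),kinematics.ik([*p,.045],quat(t)) is not None)
```

```text
[[ 675. -269.]
 [ 415. -253.]] [[ 669. -475.]
 [ 409. -453.]] lip [ 545.31036141 -261.45374755] back [ 539.10914448 -464.20689812]
260.17310174763645 -3.5352305304393115 202.84796069094457 -1.751848638100455
(652, 262) [ 90. -30.]
(670, 262) [ 94. -62.]
(688, 262) [ 97. -94.]
(672, 340) [-48. -64.]
(712, 354) [ -65. -132.]
(668, 376) [-111.  -56.]
(708, 331) [ -25. -127.]
handle [ 530.12796018 -491.70355888] [  -4.54663903 -230.70502595]
-0.105 [ 0.42889158 -0.50634488] 0.6635760097258134 True
-0.1 [ 0.43388626 -0.50657549] 0.6669902616386882 True
0.1 [ 0.63367342 -0.51579991] 0.8170627556126682 True
0.06 [ 0.59371598 -0.51395503] 0.7852696601242547 True
```

```bash
sed -i 's/^LIP=.*/LIP=np.array([.5453,-.2615]);PY=np.radians(-2.7)/' h.py
python3 - <<'E'
import h;from sweep import *;from bench import eyes;import pickle
def up(z=.15):
    p=monitor.sense()["position"];env.movel([p[0],p[1],z],velocity=.3)
def go(px,py,f,v=.07,guard=25):
    r=env.movel(W(px,py,f),velocity=v,frame=quat(h.PY),guard=guard);s=monitor.sense();print(round(s["clock"],1),(px,py),r,s["contact_force"].round(1))
    return r
env.movel(W(.034,.004,.10),velocity=.35,frame=quat(PY));go(.034,.004,.0125,.15);go(.034,-.057,.0125,.06);up()
# push the pan back: brush faces end on the wanted plane of the back wall
h.LIP=np.array([.560,-.178]);h.PY=np.radians(-7.4)
for px,end in((-.106,-.257),(.106,-.257)):
    st=end-.075
    env.movel(W(px,st,.11),velocity=.4,frame=quat(h.PY));go(px,st,.006,.2);go(px,end,.006);up()
env.movel(W(-.115,.36,.09),velocity=.4)
g=eyes.grab_frame("top");save(g,"top5");pickle.dump(g,open("top5.pkl","wb"));print(monitor.sense()["clock"])
E
```

```text
24.3 (0.034, 0.004) False [-0.  -0.5 -2.5]
25.5 (0.034, -0.057) False [ 0.   0.2 -1.6]
27.4 (-0.106, -0.332) False [-0.  -0.7 -1.3]
28.6 (-0.106, -0.257) False [-3.2 -5.  -0.8]
32.0 (0.106, -0.332) False [ 0.2 -0.4 -1.9]
33.3 (0.106, -0.257) False [ 3.3 -5.1  2.3]
36.7417
```

View pics/top5.png

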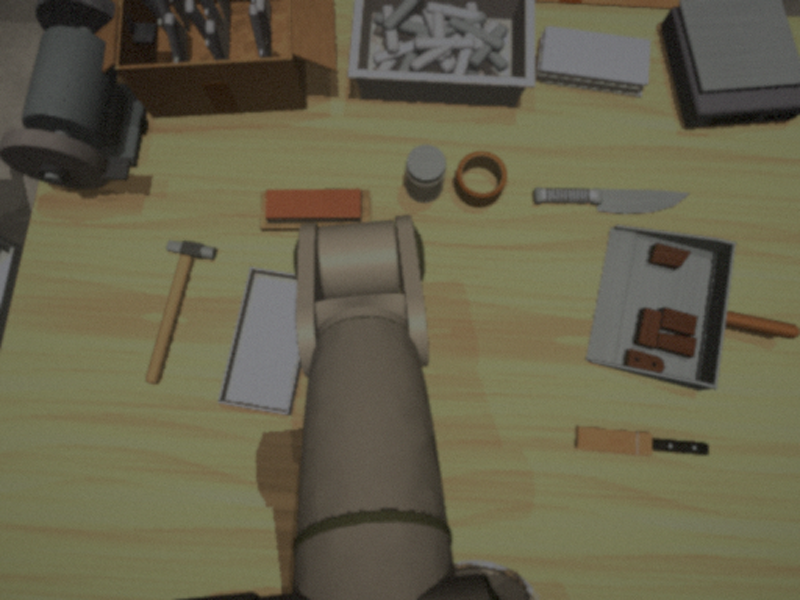

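The pan is nearly back: its lip is at (612,228)–(588,361), against (591,235)–(576,372) at the start. All five offcuts are well behind the ridge. I'll finish with two short pushes.

```bash
sed -i 's/^LIP=.*/LIP=np.array([.560,-.178]);PY=np.radians(-7.4)/' h.py
python3 - <<'E'
import h;from sweep import *;from bench import eyes;import pickle
def up(z=.15):
    p=monitor.sense()["position"];env.movel([p[0],p[1],z],velocity=.3)
def go(px,py,f,v=.07,guard=25):
    r=env.movel(W(px,py,f),velocity=v,frame=quat(h.PY),guard=guard);s=monitor.sense();print(round(s["clock"],1),(px,py),r,s["contact_force"].round(1))
for px,st,end in((.108,-.290,-.225),(-.106,-.275,-.221)):
    env.movel(W(px,st,.12),velocity=.4);go(px,st,.006,.2);go(px,end,.006);up()
env.movel(W(-.115,.36,.09),velocity=.4)
g=eyes.grab_frame("top");save(g,"top6");pickle.dump(g,open("top6.pkl","wb"));print(monitor.sense()["clock"])
E
```

```text
41.3 (0.108, -0.29) False [ 0.3 -0.2 -1. ]
42.3 (0.108, -0.225) False [ 2.9 -4.1 -1.1]
44.6 (-0.106, -0.275) False [-0.1 -0.5 -2. ]
45.5 (-0.106, -0.221) False [-0.6 -0.5 -1.8]
47.65
```

View pics/top6.png

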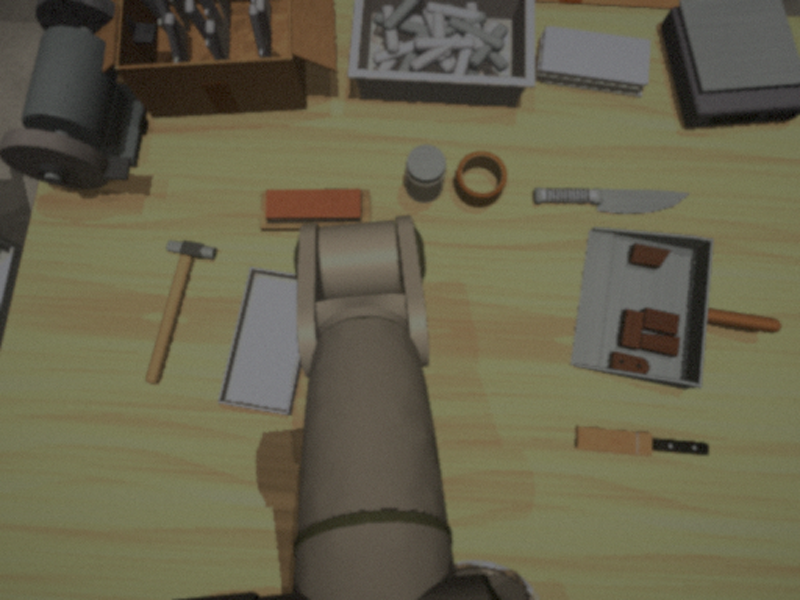

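The pan is back within about 10 mm, with its lip at (590,229)–(573,367). All five offcuts lie inside it, and the bystanders and decoys haven't moved. Now I'll return the brush to its tray.

Run:
```python
from bench import env,monitor,eyes
import pickle;from h import *
q=quat(np.radians(-7))
env.reach([.460,.382,.13],q)
print(env.movel([.460,.382,.055],velocity=.15),env.movel([.460,.382,.0408],velocity=.05,guard=10))
s=monitor.sense();print(s["position"],s["contact_force"])
env.release();env.hold(.3)
env.movel([.460,.382,.14],velocity=.15);env.movel([.455,.38,.27],velocity=.25)
w=eyes.grab_frame("wrist");env.reach([.30,-.25,.30],q)
t=eyes.grab_frame("top");s2=eyes.grab_frame("side")
print(monitor.sense()["clock"],monitor.sense()["finger_gap"])
im=[cv2.resize(a["frame"][y0:y1,x0:x1,::-1],(400,400)) for a,x0,x1,y0,y1 in((w,120,360,20,260),(s2,170,370,60,300))]
cv2.imwrite("pics/final.png",np.hstack(im));pickle.dump(t,open("top7.pkl","wb"))
```

```text
False True
[0.46010948 0.38210699 0.04075068] [-1.67300168 -1.28244775  4.71144447]
54.2083 1.000282595011552
```

View pics/final.png

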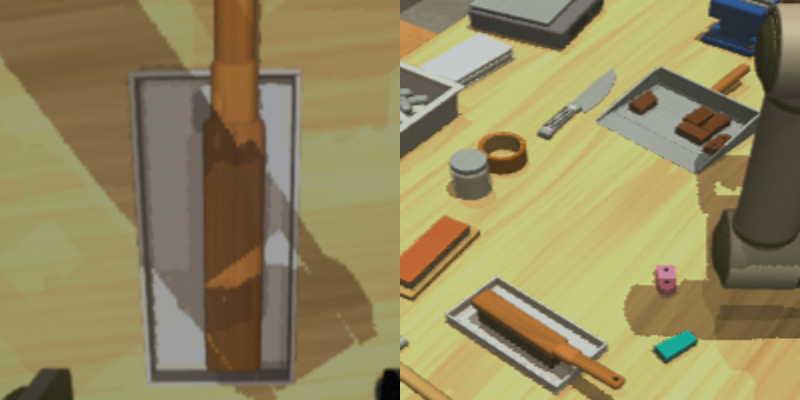

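The brush stands on its bristles in the tray, and all five offcuts are in the pan behind the ridge. I'm handing in.

```bash
python3 -c "
from bench import job,monitor
print(monitor.sense()['clock']);job.hand_in()"
```

```text
54.2083
the job is handed in; nothing more can be done
```

I swept all five offcuts into the dustpan with the brush, stood the brush back in its tray on its bristles, let go and handed in at 54 s.

- **Dustpan:** it did not stay put while I swept. The sweeps slid it about 85 mm in all, most of that in the first, faster one. I pushed it back with the brush against its back wall. By eye from the top view it then lay within about 10 mm of its starting place; I did not compute its final position.
- **Offcuts:** the last pictures show all five lying behind the lip's ridge. One had been left straddling the ridge after the second sweep, so I pushed it deeper.
- **Brush:** it stands in the tray, about 7 mm across from where it started, with the gripper open and clear. The final push down stopped on its 10 N contact guard, as intended.
- **Everything else:** the jar, tape, stone, knives, hammer and the pink and turquoise look-alikes show no movement in the views I checked. The highest tool force I printed was about 6.5 N. I did not log forces continuously, but no sweeping or pushing move tripped its 15–25 N guard.
- **Disagreement:** my early estimates of the tray's position differed by up to 15 mm between cameras. I used the close wrist view for the grasp and for returning the brush.

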